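# Clear, close and start the plate shaker

### The job

A blue marker has been left lying across the open well of the white plate shaker. Lift it off and set it down on the bench, swing the shaker's hinged cover fully shut, then push the green start button under the splash hood all the way down, keep it down for about a second, and let it spring back. Be gentle with the shaker: never push hard on it, and leave the cover shut and the marker lying on the bench.

Things in the scene. Friction and masses are not known exactly. Their poses are not given: they have to be found in the camera images.
- shaker: white plate shaker fixed on the bench: main body 180 x 180 x 80 mm high, open well in its flat top (x 130, y 100 mm; a fixed white plate in it reaches z 56 mm). On its -y side, y -200 to -90 mm, a side box with a grey console slopes at 40 degrees from z 5 mm at x -90 to z 80 at x 0. Origin on the bench under the main body's centre; x points toward the hinge, z up.
- cover (a joint): cover angle, rad: 0 shut flat on the shaker's top, about 1.4 open as found, 1.6 stop. A stiff hinge (0.3 N m) keeps it where it is left.
- cover_lip (a point): on the cover, mid-thickness, middle of its width, 165 mm from the hinge line. The cover is a flat plate 170 mm long, 176 wide, 12 thick; hinge line along the shaker's y at local x +85, z +80 mm. Shut, it lies at z 80 to 92 mm and reaches to local x -85.
- marker_mid (a point): centre of the blue lab marker, 135 mm long along its own y axis, 13 mm thick, lying on the shaker's top across the well; its centre is 6 mm above what it lies on.
- marker: the same marker; origin at the middle of its underside.
- button_seat (a point): point on the sloping panel, on the axis of the green start button; z points out of the panel (40 degrees from vertical, away from the hinge), x up the slope, y along the panel. The cap (28 mm across) sits in a 42 mm steel collar that may be screwed out: at rest the cap's top is 15 to 25 mm out of the panel, not reported, different each time.
- hood_edge (a point): middle of the outer edge of the white splash hood: a plate 4 mm thick, 64 mm wide, square to the panel, 34 mm up the slope from the button's axis and 42 mm high off the panel. Seen from straight above it overhangs to the upper rim of the button's cap, so come in along the button's axis.
- start_button (a joint): how far the button is pushed in along its axis, m: 0 at rest, 0.008 fully down at a hard stop. The spring needs 2.4 N to start and 8 N to be fully down.
There are look-alikes about, which are no part of the job. Leave any brown or yellow look-alike of the marker alone.

How it is judged:
On the way, in this order (a step that is already met when the one before it is completed fails the run):
1. the marker is lowered onto the bench, still in the gripper (its centre less than 20 mm above the bench) (height (world z) of marker_mid below 0.02 m and contact force between the fingers and marker above 0.3 N), for 0.05 s.
2. the cover is shut (within 0.04 rad) (value of joint cover below 0.04 rad), for 0.2 s.
3. with the cover shut, the start button is held fully down (at least 6.5 of 8 mm) for 0.7 s (value of joint start_button above 0.0065 m and value of joint cover below 0.04 rad), for 0.7 s.
At the end, for the whole second after the job is handed in: the start button is back out (less than 1.5 mm in), the cover is shut (within 0.04 rad) and the marker lies still on the bench (centre less than 20 mm above it) (value of joint start_button below 0.0015 m and value of joint cover below 0.04 rad and height (world z) of marker_mid between 0 and 0.02 m and linear speed of marker below 0.03 m/s); the robot touches nothing.
It fails at once if the shaker, its cover or its button is pushed with more than 40 N (contact force between shaker and anything else above 40 N).
It also fails if it takes over 69 s, if anything falls off the work surface, if the arm or the gripper's body presses on something with over 40 N, if the wrist force passes 120 N, or if a joint passes its speed limit or range.

### The arm

A 6-joint arm with a two-finger parallel gripper is mounted at the origin on a cart in front of the work surface, level with it; the furniture and walls round the work are solid. World frame = base frame: x ahead of the robot, y to its left, z up, the work surface at z = 0. Lengths are in m, angles in rad, forces in N, time in s.
With the tool pointing down it reaches from about 0.35 to 0.975 m from the base axis. Payload 4.9 kg.
Tool frame: the origin (TCP) lies at the very end of the fingers, on their centre line; the grasp point (between the pads) lies 19 mm behind it; x points along the fingers, y is the direction in which the jaws open and shut, and the axes are right-handed (so a half turn about x gives the same grasp; the last joint's range is limited). The gripper opens to 85 mm and grips with 20 to 120 N. Pads are 22 mm wide; open, the fingers measure 114 mm over their backs; the gripper's body (76 mm by 85 mm) begins 54 mm behind the grasp point. The pads swing forward as they close: fully open they stand 13 mm farther back than shut.
Start: joints at [1.089, 0.053, 1.613, -0, 1.476, -0.119], TCP at [0.222, 0.584, 0.21] pointing down, gripper open.
Joint ranges: [-3.01, 3.01], [-1.01, 2.22], [0.06, 2.58], [-1.02, 4.17], [0.09, 2.62], [-3.14, 3.14]. Speed limits (rad/s): [2.57, 2.57, 3.14, 3.14, 3.14, 3.14].

### API

Orientations are given as a unit quaternion [w, x, y, z].
In Python, from cell import robot, kin, vision, ticket gives the robot as it stands. The module is installed in compiled form; this text tells all that it offers. Calls block until the motion is done:
- robot.goto(position, orientation): joint-space move of the TCP to a pose.
- robot.servo_line(position, orientation=None, velocity=0.15, guard=None): straight line of the TCP; orientation=None keeps the orientation; velocity is the mean speed in m/s. With guard (N) it stops when the force on the tool has changed by that much, and returns True; else False.
- robot.move_joints(angles): joint-space move.
- robot.move_gripper(opening): finger opening in m; the grip force is fixed at half the most; returns when the fingers have stopped.
- robot.pause(seconds).
- kin.solve_ik(position, orientation): joint angles nearest the present ones, or None.
- vision.get_image(name): name is "scene" or "top" or "wrist"; returns a dict with "frame" (384x512x3 uint8, red, green, blue), "fov_y" (degrees; the focal length in pixels is half the picture's height over the tangent of half this angle, whatever the lens; pixels are square), "cx", "cy" (the principal point, pixels), "k1" (the pictures are not rectified: a ray, as slopes to the right and down, at radius r is drawn at 1 + k1 r^2 times it, then the intrinsics apply), "R" (3x3) and "t" (3): a world point X has camera coordinates R X + t; the wrist camera has in their place "T_tool_cam" (4x4, takes a point from camera to tool coordinates, whose origin is the TCP and whose axes are the tool frame's). Camera axes: x right, y down, z forward; pixel columns grow to the right and rows downward; lengths in m; the calibration is good to about 2 mm. A picture is of the moment at which its call begins: read the wrist's pose just before it. There is no depth.
A pose or a line that the arm cannot do raises robot.MotionError and nothing moves.
- ticket.finish_job(): hands the job in, once; it reports no verdict.
Readings, each from a call of its own:
- robot.read_time(): time.
- robot.read_q(): joint angles.
- robot.read_dq(): joint speeds.
- robot.read_tau(): joint torques, N m.
- robot.read_position(): TCP position.
- robot.read_orientation(): TCP orientation.
- robot.read_wrist_force(): force on the tool from outside, world axes, zero at the start.
- robot.read_ft_torque(): the same for the moment, N m.
- robot.read_finger_gap(): finger opening in m.
Only numpy, scipy, OpenCV 4.12 (cv2) and the standard library are available. Lean on these libraries where they do the work, as an engineer would, in place of code of your own. Each camera call takes 0.05 s, during which the arm holds its last target.

## Working session

There is one attempt and no reset: what is moved stays moved. The work goes in short steps, each a Python script; the robot and the scene stay as the last script left them, time stands still between calls to the robot, and variables do not carry over. Pictures are saved under pics/ and viewed, and the job is handed in when it is done.

```bash
ls; mkdir -p pics
python3 - <<'E'
from cell import robot, kin, vision, ticket
import cv2, numpy as np
print(robot.read_time(),robot.read_position(),robot.read_orientation())
for n in ["scene","top","wrist"]:
    d=vision.get_image(n); cv2.imwrite(f"pics/{n}0.png",d["frame"][:,:,::-1])
    print(n,{k:(np.round(v,4).tolist() if k!='frame' else 0) for k,v in d.items()})
E
```

```text
pics
0.0 [0.22149289 0.58370755 0.20864387] [ 0.69527822  0.12687188  0.69572766 -0.12827601]
scene {'frame': 0, 'fov_y': 48.253, 'cx': 253.1798, 'cy': 194.9563, 'k1': -0.1496, 'R': [[0.8322, -0.5545, -0.0034], [-0.3808, -0.567, -0.7305], [0.4031, 0.6092, -0.683]], 't': [-0.5196, 0.2587, 1.1516]}
top {'frame': 0, 'fov_y': 50.0596, 'cx': 257.2111, 'cy': 191.9174, 'k1': 0.0268, 'R': [[0.0213, -0.9997, -0.0099], [-0.9916, -0.0199, -0.1276], [0.1273, 0.0125, -0.9918]], 't': [-0.0832, 0.5656, 1.033]}
wrist {'frame': 0, 'fov_y': 66.3406, 'cx': 254.7661, 'cy': 193.5551, 'k1': 0.0108, 'T_tool_cam': [[-0.0003, -0.2583, 0.9661, -0.1635], [1.0, -0.0001, 0.0003, 0.0004], [0.0, 0.9661, 0.2583, -0.066], [0.0, 0.0, 0.0, 1.0]]}
```

View pics/scene0.png

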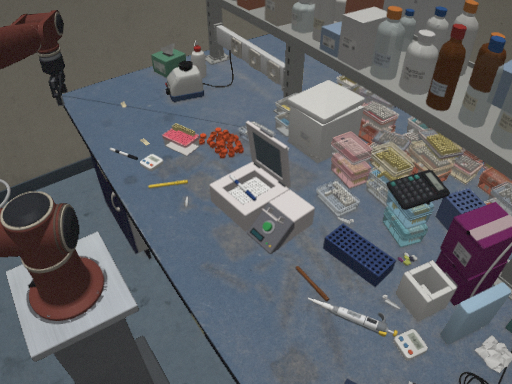

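View pics/top0.png

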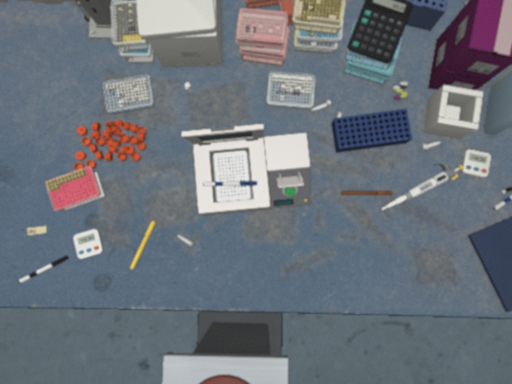

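View pics/wrist0.png

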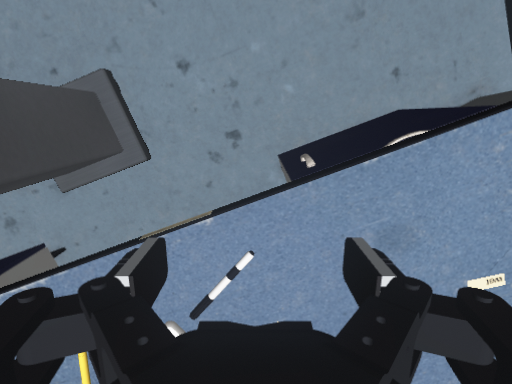

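Candidates for the marker: the blue-and-white pen across the well at top (230,183). Not it: the yellow pen (142,245), the brown one (367,193), the black-and-white one (45,269) and the pipette (415,190). By the description it is the pen over the well. Next is a close crop of it.

```bash
cat > h.py <<'E'
from cell import robot, kin, vision, ticket
import cv2, numpy as np
from scipy.spatial.transform import Rotation as Ro
def K(d):
    f=192/np.tan(np.radians(d["fov_y"])/2); return f
def ray(d,px):
    f=K(d); x=(px[0]-d["cx"])/f; y=(px[1]-d["cy"])/f
    rd=np.hypot(x,y); r=rd
    for _ in range(30): r=rd/(1+d["k1"]*r*r)
    s=r/rd if rd>0 else 1
    v=np.array([x*s,y*s,1.]); R=np.array(d["R"]); t=np.array(d["t"])
    return -R.T@t, R.T@v
def plane(d,px,z):
    o,v=ray(d,px); return o+v*(z-o[2])/v[2]
def tri(d1,p1,d2,p2):
    A=np.zeros((3,3));b=np.zeros(3);rs=[]
    for d,p in((d1,p1),(d2,p2)):
        o,v=ray(d,p);v=v/np.linalg.norm(v);P=np.eye(3)-np.outer(v,v);A+=P;b+=P@o;rs.append((P,o))
    X=np.linalg.solve(A,b); return X,[np.linalg.norm(P@(X-o)) for P,o in rs]
def proj(d,X):
    c=np.array(d["R"])@np.asarray(X)+np.array(d["t"]); s=c[:2]/c[2]; s=s*(1+d["k1"]*(s@s)); return s*K(d)+[d["cx"],d["cy"]]
def qm(q): return Ro.from_quat([q[1],q[2],q[3],q[0]]).as_matrix()
def mq(M):
    q=Ro.from_matrix(M).as_quat(); return [q[3],q[0],q[1],q[2]]
def img(n):
    p=np.array(robot.read_position());M=qm(robot.read_orientation())
    d=vision.get_image(n)
    if n=="wrist":
        T=np.array(d["T_tool_cam"]); Rw=M@T[:3,:3]; o=M@T[:3,3]+p
        d["R"]=Rw.T; d["t"]=-Rw.T@o
    return d
def save(name,d,box=None,s=1):
    f=d["frame"][:,:,::-1]
    if box: f=f[box[1]:box[3],box[0]:box[2]]
    cv2.imwrite("pics/"+name,cv2.resize(f,None,fx=s,fy=s,interpolation=cv2.INTER_CUBIC))
E
python3 - <<'E'
from h import *
import pickle
s=img("scene");t=img("top"); pickle.dump((s,t),open("st.pkl","wb"))
save("t1.png",t,(170,110,330,230),5); save("s1.png",s,(195,110,325,255),4.1)
E
```

```text
(no output)
```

View pics/t1.png

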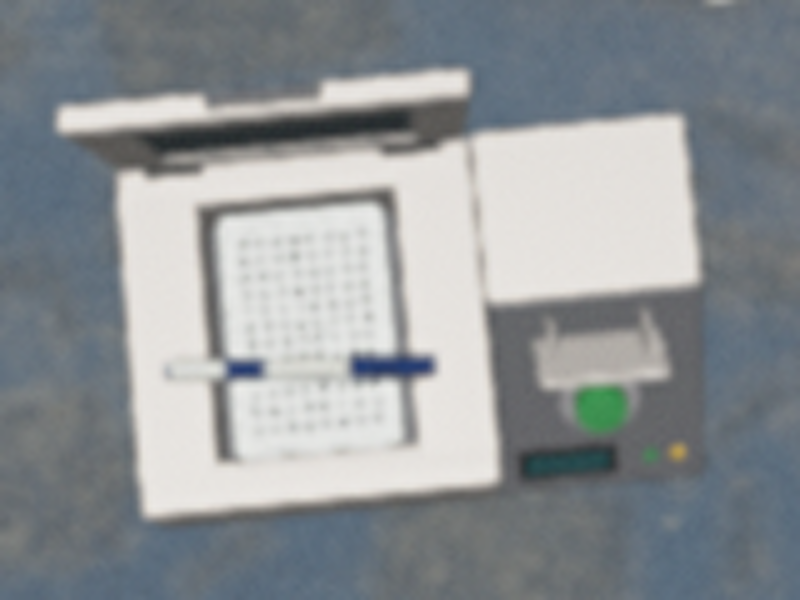

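View pics/s1.png

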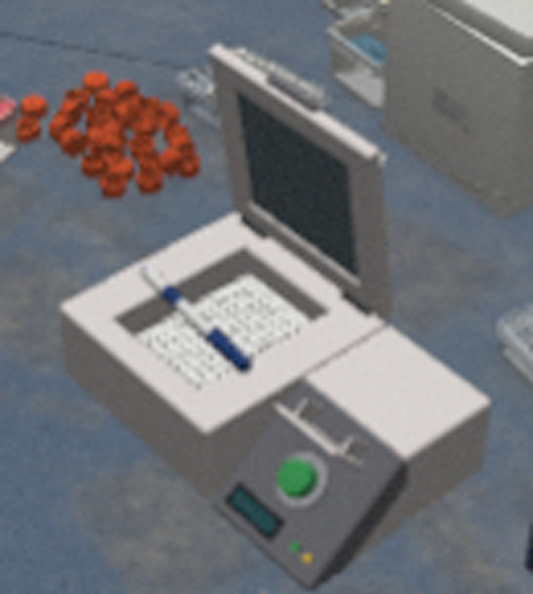

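The crop shows the blue and white marker lying across the well, ends at top (203,183.6) and (257,183.2). The cover stands up, and the green button sits under the hood at (290,191).

Run:
```python
from h import *
import pickle
s,t=pickle.load(open("st.pkl","rb"))
tp=lambda x,y:(170+x/5,110+y/5)
sp=lambda x,y:(195+x/4.1,110+y/4.1)
np.set_printoptions(precision=4,suppress=True)
print("camt",ray(t,(0,0))[0],"cams",ray(s,(0,0))[0])
C={}
for n,a,b in [("FL",(143,518),(62,308)),("FR",(500,485),(208,430)),("boxBR",(685,117),(490,403)),("well FL",(220,462),(117,320)),("well FR",(415,443),None),("well BL",(200,207),None),("well BR",(393,190),(327,312)),("mk L",(166,369),(146,270)),("mk R",(435,366),(246,366)),("btn",(602,407),(297,478)),("hoodL",(540,388),(278,403)),("hoodR",(668,377),(360,460)),("covTL",(60,120),(212,50)),("covTR",(470,80),(383,157)),("boxfoldR",(700,287),(406,460)),("boxfoldL",(488,303),(308,380))]:
    print(n,plane(t,tp(*a),.08), end=' ')
    if b: print(plane(s,sp(*b),.08),*tri(t,tp(*a),s,sp(*b)))
    else: print()
```

```text
camt [ 0.4311 -0.0849  1.0958] cams [ 0.0668 -0.843   0.9736]
FL [0.5045 0.0719 0.08  ] [0.5071 0.067  0.08  ] [0.5068 0.0714 0.0766] [np.float64(0.0022537550792593973), np.float64(0.0022537550792593565)]
FR [ 0.5245 -0.1046  0.08  ] [ 0.5291 -0.1044  0.08  ] [ 0.5261 -0.1055  0.0822] [np.float64(0.0020408184781717464), np.float64(0.002040818478171528)]
boxBR [ 0.7134 -0.1949  0.08  ] [ 0.7129 -0.1953  0.08  ] [ 0.7134 -0.1949  0.0795] [np.float64(0.00014144843179238927), np.float64(0.00014144843179231424)]
well FL [0.5331 0.0347 0.08  ] [0.5351 0.0317 0.08  ] [0.5347 0.0343 0.078 ] [np.float64(0.0015563815079673144), np.float64(0.001556381507967231)]
well FR [ 0.5446 -0.062   0.08  ] 
well BL [0.6622 0.0493 0.08  ] 
well BR [ 0.6729 -0.048   0.08  ] [ 0.6725 -0.0497  0.08  ] [ 0.6736 -0.048   0.0781] [np.float64(0.00025489421248069073), np.float64(0.0002548942124807205)]
mk L [0.5793 0.0633 0.08  ] [0.5838 0.0692 0.08  ] [0.5789 0.0619 0.0874] [np.float64(0.0007425372100757804), np.float64(0.0007425372100755243)]
mk R [ 0.5835 -0.0711  0.08  ] [ 0.5882 -0.0648  0.08  ] [ 0.5829 -0.0
[... 455 characters left out ...]
3 -0.191   0.0883] [np.float64(0.009293992162425815), np.float64(0.009293992162425735)]
covTL [0.7059 0.1219 0.08  ] [0.7955 0.3001 0.08  ] [0.6608 0.0883 0.2455] [np.float64(0.00027512084307906474), np.float64(0.0002751208430788279)]
covTR [ 0.7307 -0.0857  0.08  ] [0.8267 0.083  0.08  ] [ 0.6845 -0.0867  0.2442] [np.float64(0.0023952592390345537), np.float64(0.002395259239034311)]
boxfoldR [ 0.6261 -0.203   0.08  ] [ 0.6279 -0.2061  0.08  ] [ 0.6279 -0.204   0.0777] [np.float64(0.0014845040687731877), np.float64(0.001484504068773076)]
boxfoldL [ 0.6159 -0.097   0.08  ] [ 0.6175 -0.1024  0.08  ] [ 0.6185 -0.0979  0.0754] [np.float64(0.0019230706868800568), np.float64(0.0019230706868801214)]
```

```bash
cat >> h.py <<'E'
def fit2(loc,w):
    loc=np.array(loc)[:,:2];w=np.array(w)[:,:2];a=loc-loc.mean(0);b=w-w.mean(0)
    th=np.arctan2((a[:,0]*b[:,1]-a[:,1]*b[:,0]).sum(),(a*b).sum());c,s=np.cos(th),np.sin(th);R=np.array([[c,-s],[s,c]])
    o=w.mean(0)-R@loc.mean(0); return th,o,w-(loc@R.T+o)
E
python3 - <<'E'
from h import *
import pickle
np.set_printoptions(precision=4,suppress=True)
s,t=pickle.load(open("st.pkl","rb"))
tp=lambda x,y:(170+x/5,110+y/5)
sp=lambda x,y:(195+x/4.1,110+y/4.1)
P=[(-90,90),(-90,-90),(90,-200),(-65,50),(-65,-50),(65,50),(65,-50),(0,-200),(0,-90)]
a=[(143,518),(500,485),(685,117),(220,462),(415,443),(200,207),(393,190),(700,287),(488,303)]
W=[plane(t,tp(*x),.08) for x in a]
th,o,r=fit2(np.array(P)/1e3,W);print("top",th,o);print(r*1e3)
P=[(-90,90),(-90,-90),(90,-200),(-65,50),(65,-50),(0,-200),(0,-90)]
b=[(62,308),(208,430),(490,403),(117,320),(327,312),(406,460),(308,380)]
W=[plane(s,sp(*x),.08) for x in b]
th,o,r=fit2(np.array(P)/1e3,W);print("scene",th,o);print(r*1e3)
c,q=np.cos(th),np.sin(th)
th=.111;c,q=np.cos(th),np.sin(th);R=np.array([[c,-q],[q,c]])
for n,X in [("mk",(.581,-.0045)),("btn",(.5689,-.157))]: print(n,R.T@(np.array(X)-o)*1e3)
# marker axis in both images via plane z=.087
for d,f,k in((t,tp,((166,369),(435,366))),(s,sp,((146,270),(246,366)))):
    A,B=[plane(d,f(*x),.087) for x in k]; print((A+B)/2,np.linalg.norm(A-B),(A-B)/np.linalg.norm(A-B))
# bench items
for px in [(142,245),(152,222),(185,240),(130,268),(240,260)]: print(px,plane(t,px,0))
M=np.array([[0,0,1],[0,1,0],[-1,0,0.]])
print(kin.solve_ik([.44,-.03,.01],mq(M)))
E
```

```text
top 0.11143662493851025 [ 0.6036 -0.0063]
[[ 0.3793 -1.2702]
 [ 0.3419  1.1665]
 [-1.8614  0.0997]
 [-0.2927 -1.4651]
 [ 0.0343  1.2375]
 [-0.3728 -1.3587]
 [-0.8437  0.7934]
 [ 0.2827  2.0384]
 [ 2.3325 -1.2416]]
scene 0.11287330079950934 [ 0.6052 -0.0089]
[[ 1.4769 -3.4396]
 [ 3.2212  4.0259]
 [-4.2784  2.2145]
 [ 0.1044 -1.8066]
 [-2.8823  1.5043]
 [ 0.1943  1.5594]
 [ 2.1639 -4.0579]]
mk [-23.5756   7.037 ]
btn [ -52.4939 -143.1842]
[ 0.5803 -0.0044  0.087 ] 0.1335530822807446 [-0.0311  0.9995  0.    ]
[ 0.5819 -0.0044  0.087 ] 0.133001249913311 [-0.0325  0.9995  0.    ]
(142, 245) [0.4242 0.2305 0.    ]
(152, 222) [0.4854 0.2074 0.    ]
(185, 240) [0.4396 0.1174 0.    ]
(130, 268) [0.3639 0.2583 0.    ]
(240, 260) [ 0.3904 -0.0297  0.    ]
[-0.2371 -0.1795  2.1908 -0.      1.1302 -1.8079]
```

Both views agree: the shaker is at about (0.604,-0.007) with yaw 0.1115, and the marker centre is at (0.581,-0.0045), 133 mm long, z about 0.087. Grasping it now.

```bash
cat >> h.py <<'E'
def down(ydir):
    x=np.array([0,0,-1.]);y=np.array([ydir[0],ydir[1],0]);y/=np.linalg.norm(y);return np.c_[x,y,np.cross(x,y)]
def F(): return np.round(robot.read_wrist_force(),2)
E
python3 - <<'E'
from h import *
np.set_printoptions(precision=4,suppress=True)
best=None
for sg in (1,-1):
    q=mq(down((sg*.9995,sg*.032)))
    print(sg,[kin.solve_ik(p,q) for p in ([.581,-.0045,.16],[.43,-.03,.004])])
    j=kin.solve_ik([.581,-.0045,.16],q)
    if j is not None and (best is None or abs(j[5])<abs(best[1][5])): best=(q,j)
q=best[0]
robot.move_gripper(.04); print(robot.read_time(), robot.read_finger_gap())
robot.goto([.581,-.0045,.30],q)
robot.servo_line([.581,-.0045,.13])
print(robot.read_time(),robot.read_position(),F())
d=img("wrist");save("w1.png",d)
print(proj(d,[.581,-.0045,.087]))
E
```

```text
1 [array([-0.1358, -0.0155,  1.7665, -0.    ,  1.3906, -0.1678]), array([-0.2427, -0.196 ,  2.2165, -0.    ,  1.121 , -0.2747])]
-1 [array([-0.1358, -0.0155,  1.7665, -0.    ,  1.3906,  2.9738]), array([-0.2427, -0.196 ,  2.2165, -0.    ,  1.121 ,  2.8669])]
0.7583 0.04021612698029627
4.5083 [ 0.5819 -0.0046  0.1314] [ 0.01 -0.44 -0.52]
[254.0969 206.8535]
```

View pics/w1.png

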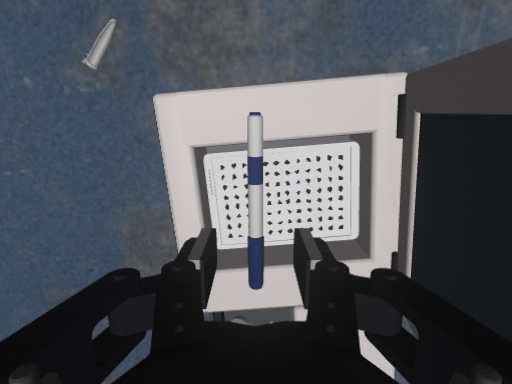

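The wrist view shows the marker centred between the fingers (axis at column 255, ends at rows 113 and 288), with the rim clear of them.

Run:
```python
from h import *
np.set_printoptions(precision=4,suppress=True)
print(robot.servo_line([.581,-.0045,.0755],velocity=.08,guard=8),robot.read_position(),F())
robot.move_gripper(0.0); print(robot.read_finger_gap(),F())
robot.servo_line([.581,-.0045,.20],velocity=.12)
print(robot.read_time(),robot.read_finger_gap(),F())
d=img("wrist");save("w2.png",d)
```

```text
False [ 0.5814 -0.0045  0.0758] [-0.17 -0.65 -0.38]
-0.00010639069423502133 [0.82 0.04 0.4 ]
7.05 0.00034192786798770787 [0.6  0.13 0.38]
```

View pics/w2.png

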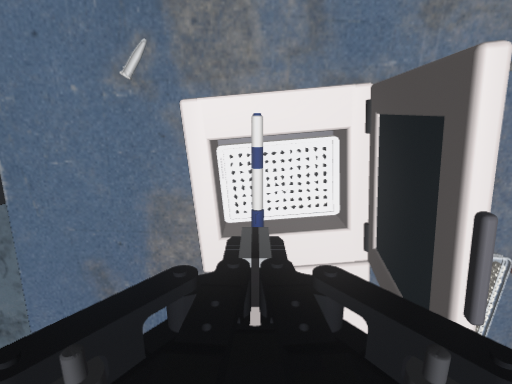

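The gap reads 0 and the marker is still on the shaker, so the tips closed without holding it. I'll check where it is now and grip deeper.

Run:
```python
from h import *
np.set_printoptions(precision=4,suppress=True)
robot.move_gripper(.04)
d=img("wrist");save("w3.png",d)
s=img("scene");save("s3.png",s,(195,110,325,255),4.1)
M=qm(robot.read_orientation())
print(robot.read_time(),robot.read_position());print(M)
for px in((257,114),(257,270)): print(plane(d,px,.087))
```

```text
7.6667 [ 0.581  -0.0045  0.2001]
[[ 0.0001  0.9995  0.032 ]
 [-0.      0.032  -0.9995]
 [-1.      0.0001  0.    ]]
[0.5803 0.0623 0.087 ]
[ 0.5857 -0.0952  0.087 ]
```

View pics/w3.png

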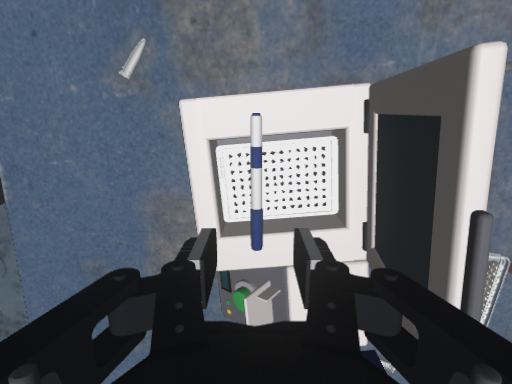

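View pics/s3.png

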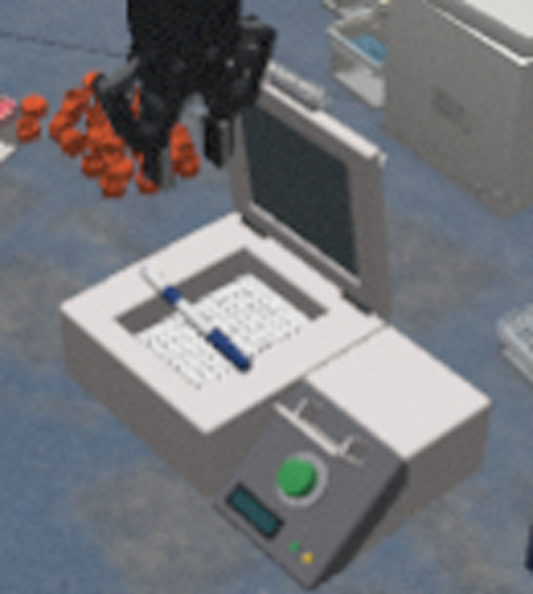

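The marker hasn't moved (ends at (256,113) and (257,250)). Retrying 5 mm deeper.

Run:
```python
from h import *
np.set_printoptions(precision=4,suppress=True)
d=img("wrist")
A,B=plane(d,(256,113),.087),plane(d,(257,250),.087); print(A,B,np.linalg.norm(A-B))
y0=-.0045
robot.servo_line([.581,y0,.10],velocity=.15)
print(robot.servo_line([.581,y0,.0705],velocity=.06,guard=8),robot.read_position(),F())
robot.move_gripper(0.0); g=robot.read_finger_gap();print(g,F())
d=img("wrist");save("w4.png",d)
if g<.005:
    robot.move_gripper(.04)
    print(robot.servo_line([.581,y0,.0665],velocity=.03,guard=8),robot.read_position(),F())
    robot.move_gripper(0.0); print(robot.read_finger_gap(),F())
    d=img("wrist");save("w5.png",d)
print(robot.read_time())
```

```text
[0.5794 0.0632 0.087 ] [ 0.585  -0.0724  0.087 ] 0.13568043345184247
False [ 0.5809 -0.0045  0.0702] [0.39 0.13 0.81]
-2.1563789044776047e-05 [2.83 1.02 5.23]
False [ 0.5806 -0.0044  0.066 ] [-0.92 -0.66  0.27]
0.009035023240435593 [-0.39 -0.18  1.07]
10.8583
```

View pics/w4.png

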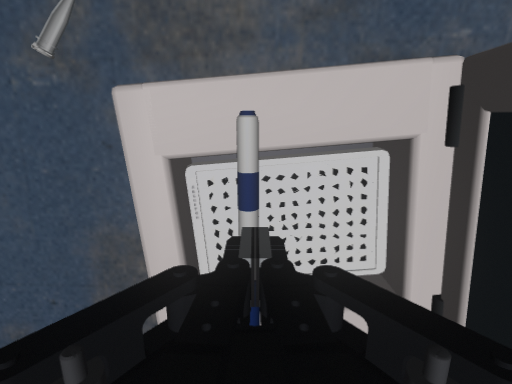

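View pics/w5.png

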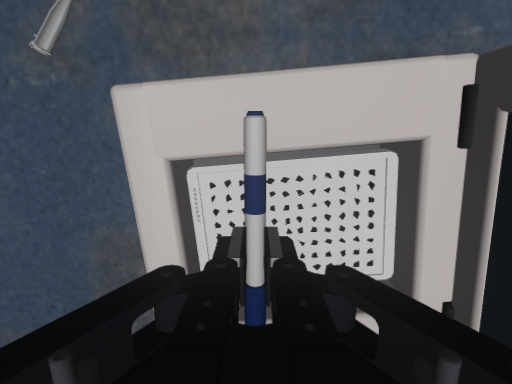

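Run:
```python
from h import *
s=img("scene");save("s5.png",s,(195,110,325,255),4.1)
```

```text
(no output)
```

View pics/s5.png

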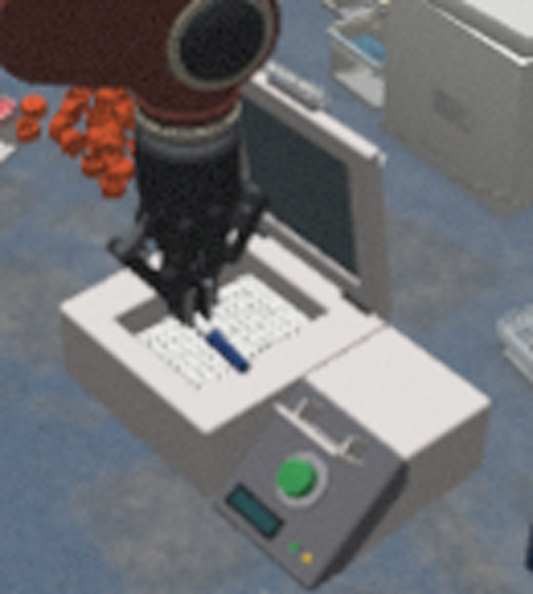

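The gap is 9 mm, so the marker is between the pads but maybe only by its upper part. I'll lift it slightly to test the hold.

Run:
```python
from h import *
np.set_printoptions(precision=4,suppress=True)
robot.servo_line([.581,-.0045,.09],velocity=.05)
g=robot.read_finger_gap();print(g,F())
d=img("wrist");save("w6.png",d)
s=img("scene");save("s6.png",s,(195,110,325,255),4.1);print(robot.read_time())
```

```text
0.009024494047481785 [ 0.25  0.15 -1.19]
11.625
```

View pics/w6.png

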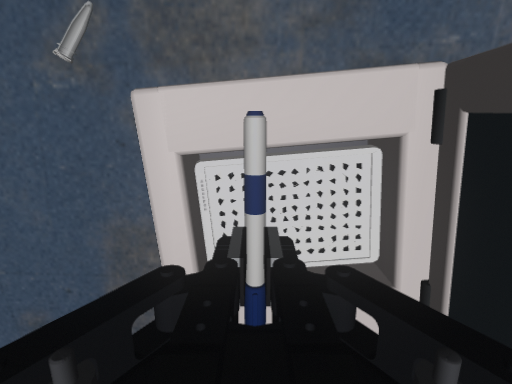

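View pics/s6.png

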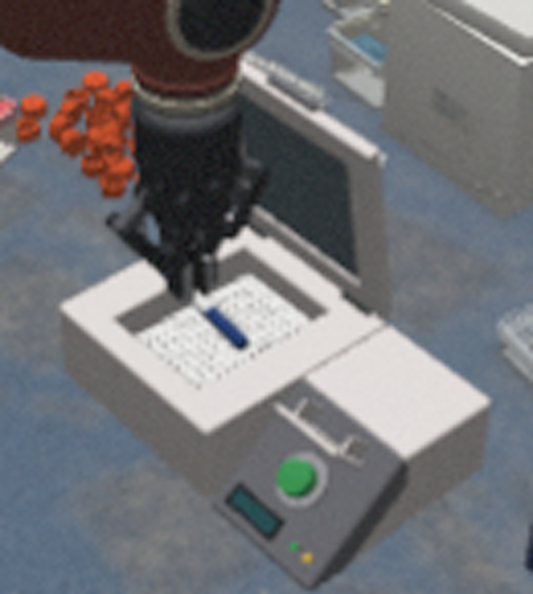

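It is held firmly: it moved with the gripper. Carrying it to the clear bench in front of the shaker and lowering with a guard.

Run:
```python
from h import *
np.set_printoptions(precision=4,suppress=True)
q=robot.read_orientation()
robot.servo_line([.581,-.0045,.17],velocity=.2)
robot.servo_line([.43,-.03,.12],velocity=.2)
robot.servo_line([.43,-.03,.03],velocity=.15)
print(robot.read_time(),robot.read_finger_gap(),F())
print(robot.servo_line([.43,-.03,-.006],velocity=.025,guard=5),robot.read_position(),F())
print(robot.read_time(),robot.read_finger_gap())
d=img("wrist");save("w7.png",d)
s=img("scene");save("s7.png",s,(150,150,310,300),4)
for c in((.43,-.03,.0145),(.43,-.03,.025)):print(proj(s,c))
```

```text
13.8833 0.009065025761051435 [-0.61 -0.2   0.14]
False [ 0.4302 -0.03   -0.0058] [-1.06 -0.   -0.33]
15.475 0.009282874384778827
[205.3071 228.3696]
[205.0239 226.016 ]
```

View pics/s7.png

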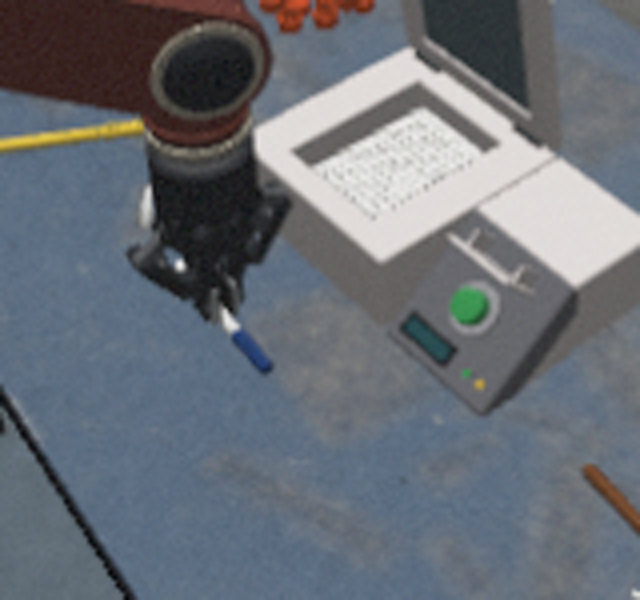

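Run:
```python
from h import *
np.set_printoptions(precision=4,suppress=True)
print(robot.servo_line([.43,-.03,-.018],velocity=.02,guard=4),robot.read_position(),F())
robot.pause(.15)
print(robot.read_time(),robot.read_finger_gap(),F())
p=robot.read_position()
s=img("scene");save("s8.png",s,(150,150,310,300),4)
A=[(268,370)]
```

```text
True [ 0.4302 -0.0301 -0.0132] [-0.22  0.15  4.85]
16.1583 0.008978423695621743 [ 0.57 -0.83  3.54]
```

View pics/s8.png

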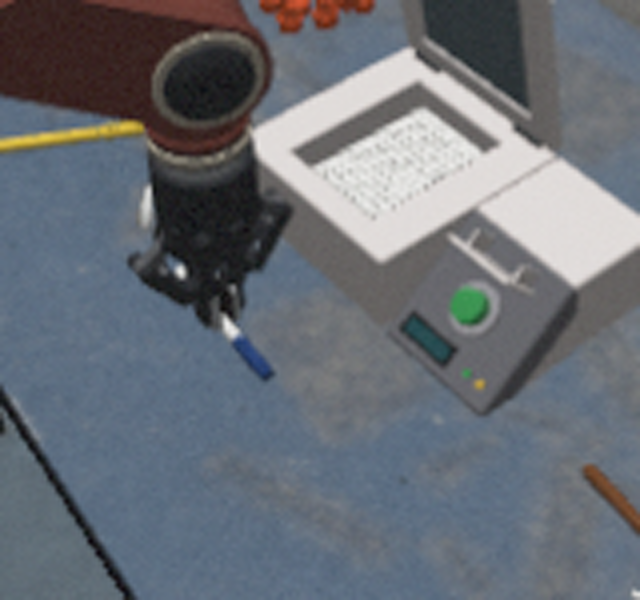

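The marker's contact came at TCP -0.013, so it is on the bench in the gripper. The real fingertips seem to end about 15 mm short of the stated TCP. I'll release, then check that by touching the bench gently with shut fingers.

Run:
```python
from h import *
np.set_printoptions(precision=4,suppress=True)
robot.move_gripper(.03)
robot.servo_line([.43,-.03,.06],velocity=.15)
robot.move_gripper(0)
robot.servo_line([.43,.08,.03],velocity=.2)
print(F())
print(robot.servo_line([.43,.08,-.03],velocity=.04,guard=4),robot.read_position(),F())
robot.servo_line([.43,.08,.10],velocity=.2)
s=img("top");save("t9.png",s,(170,110,330,300),3.1);print(robot.read_time())
d=img("wrist");save("w9.png",d)
```

```text
[-0.08 -0.43 -0.41]
True [ 0.4297  0.08   -0.0214] [-0.66 -0.13  5.03]
20.2667
```

View pics/w9.png

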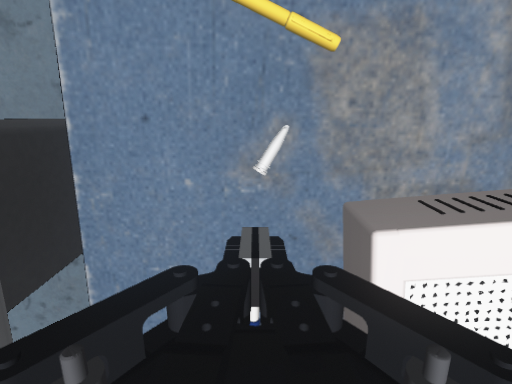

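View pics/t9.png

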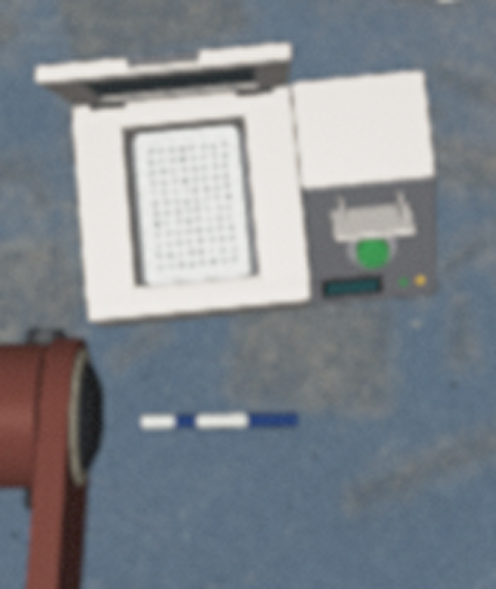

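The tip really ends about 20 mm short of the TCP. The marker lies free on the bench at crop (140–298,420). Next I sweep the cover shut from behind with shut fingers, guarding every segment.

```bash
cat >> h.py <<'E'
TH=.1115;O=np.array([.604,-.007,0]);RS=Ro.from_euler('z',TH).as_matrix();TIP=.020
def L2W(p): return RS@np.asarray(p,float)+O
E
python3 - <<'E'
from h import *
np.set_printoptions(precision=4,suppress=True)
M=RS@np.array([[0,0,1],[0,1,0],[-1,0,0.]]); q=mq(M)
def pt(th,r=.15,ex=0.):
    u=np.array([-np.cos(th),0,np.sin(th)]);n=np.array([np.sin(th),0,np.cos(th)])
    p=np.array([.085,0,.08])+r*u+.012*n+np.array([.011+ex,0,0]); return L2W(p)+[0,0,-TIP]
ths=[1.2,1.0,.8,.6,.4,.2,.05]
st=pt(1.4,ex=.03)
for p in [st+[0,0,.1],st]+[pt(t) for t in ths]: print(np.round(p,3),kin.solve_ik(p,q))
p=np.array(robot.read_position())
robot.servo_line([p[0],p[1],.36],velocity=.25)
robot.goto(st+[0,0,.13],q)
robot.servo_line(st,velocity=.15,guard=8)
print(robot.read_time(),robot.read_position(),F())
d=img("scene");save("s10.png",d,(150,60,330,255),3)
E
```

```text
[0.716 0.005 0.31 ] [-0.0962  0.2269  1.2575 -0.      1.6572 -1.7785]
[0.716 0.005 0.21 ] [-0.0962  0.2617  1.3808 -0.      1.4991 -1.7785]
[ 0.657 -0.001  0.204] [-0.115   0.1291  1.5411 -0.      1.4713 -1.7973]
[ 0.629 -0.004  0.193] [-0.125   0.0726  1.621  -0.      1.448  -1.8073]
[ 0.604 -0.007  0.176] [-0.1347  0.0266  1.697  -0.      1.418  -1.817 ]
[ 0.583 -0.009  0.155] [-0.1436 -0.0059  1.7662 -0.      1.3813 -1.8259]
[ 0.567 -0.011  0.129] [-0.151  -0.0219  1.8257 -0.      1.3378 -1.8333]
[ 0.556 -0.012  0.102] [-0.1562 -0.0193  1.8725 -0.      1.2884 -1.8385]
[ 0.551 -0.013  0.079] [-0.1584 -0.0045  1.8977 -0.      1.2484 -1.8407]
24.075 [0.7164 0.0055 0.2116] [-0.32 -0.37  0.85]
```

View pics/s10.png

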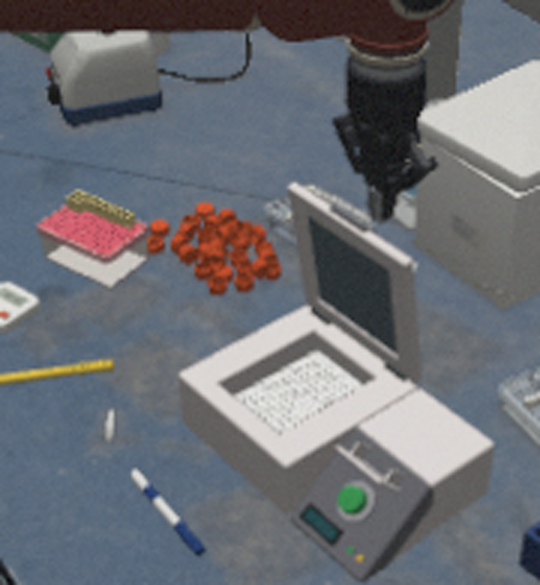

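The picture shows the finger behind the cover's upper edge at crop (383,215), and the marker on the bench. Sweeping.

Run:
```python
from h import *
np.set_printoptions(precision=4,suppress=True)
def pt(th,r=.15,ex=0.):
    u=np.array([-np.cos(th),0,np.sin(th)]);n=np.array([np.sin(th),0,np.cos(th)])
    p=np.array([.085,0,.08])+r*u+.012*n+np.array([.011+ex,0,0]); return L2W(p)+[0,0,-TIP]
for t in [1.3,1.15,1.0,.8,.6,.4,.2,.06]:
    h=robot.servo_line(pt(t),velocity=.1,guard=12); print(t,h,F(),np.round(robot.read_position(),3))
    if h: break
print(robot.read_time())
d=img("scene");save("s11.png",d,(150,60,330,255),3)
```

```text
1.3 False [ 0.07  0.07 -0.47] [0.671 0.    0.208]
1.15 False [0.05 0.23 0.29] [ 0.649 -0.002  0.202]
1.0 False [ 0.49 -0.42  0.35] [ 0.629 -0.004  0.193]
0.8 False [-0.8   0.41 -0.21] [ 0.604 -0.007  0.176]
0.6 False [-0.01  0.48  0.64] [ 0.583 -0.009  0.155]
0.4 False [0.28 0.52 0.49] [ 0.567 -0.011  0.129]
0.2 False [0.34 0.15 0.94] [ 0.555 -0.012  0.101]
0.06 False [-0.94 -0.44 -0.71] [ 0.551 -0.013  0.08 ]
27.6333
```

View pics/s11.png

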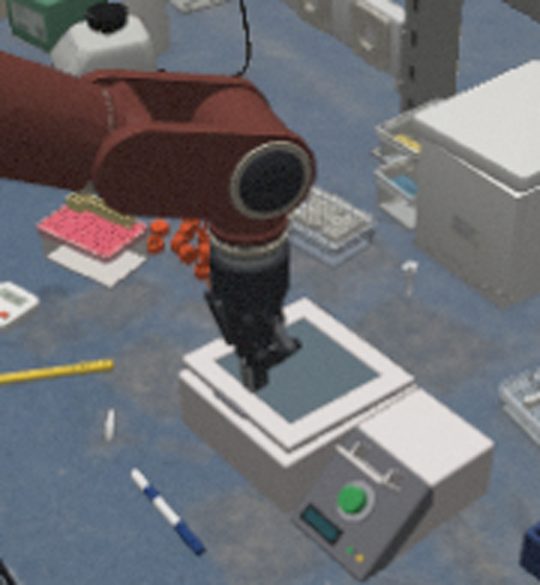

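The cover is nearly shut, with a small gap still at the front edge. Pressing down gently with a guard.

Run:
```python
from h import *
np.set_printoptions(precision=4,suppress=True)
p=np.array(robot.read_position())
h=robot.servo_line([p[0],p[1],.055],velocity=.03,guard=8); print(h,F(),np.round(robot.read_position(),4))
robot.pause(.3); print(F())
robot.servo_line([p[0],p[1],.2],velocity=.2);print(robot.read_time())
d=img("scene");save("s12.png",d,(195,110,325,255),4.1)
```

```text
True [-1.21  0.15  5.49] [ 0.5518 -0.013   0.0711]
[0.46 0.24 4.86]
29.275
```

View pics/s12.png

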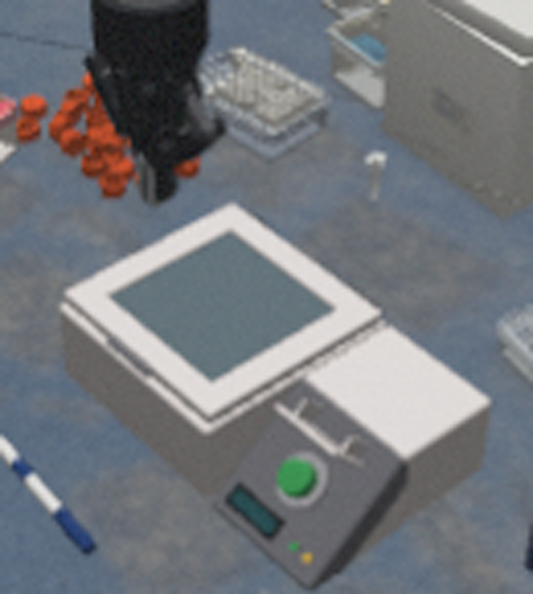

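The press stopped with the tip at z 0.091 and the cover's top should be at 0.092, so it is shut. Now a wrist view along the button's axis.

```bash
cat >> h.py <<'E'
a40=np.radians(40)
NL=np.array([-np.sin(a40),0,np.cos(a40)]);UL=np.array([np.cos(a40),0,np.sin(a40)])
N=RS@NL;U=RS@UL;YW=RS@np.array([0,1.,0])
# tool x=-N, z=U, y=z cross x
MB=np.c_[-N,np.cross(U,-N),U];QB=mq(MB)
E
python3 - <<'E'
from h import *
np.set_printoptions(precision=4,suppress=True)
cap=np.array([.5689,-.157,.0528]); l=RS.T@(cap-O); print("cap local",l,"height off panel",(l-np.array([0,0,.08]))@NL, MB)
st=cap+.10*N; print(st,kin.solve_ik(st,QB),kin.solve_ik(cap-.02*N,QB))
robot.servo_line(list(np.array(robot.read_position())*[1,1,0]+[0,0,.26]),velocity=.25)
robot.goto(st,QB)
d=img("wrist");save("w13.png",d);import pickle;pickle.dump(d,open("wb.pkl","wb"))
print(robot.read_time(),robot.read_position(),proj(d,cap))
E
```

```text
cap local [-0.0516 -0.1452  0.0528] height off panel 0.01231369511312199 [[ 0.6388 -0.1113  0.7613]
 [ 0.0715  0.9938  0.0852]
 [-0.766  -0.      0.6428]]
[ 0.505  -0.1642  0.1294] [-0.7411 -0.5104  2.3427  0.6546  0.9189 -2.7263] [-0.6011 -0.129   2.234   0.7956  0.629  -2.8455]
30.65 [ 0.506  -0.164   0.1306] [253.6313 188.7487]
```

View pics/w13.png

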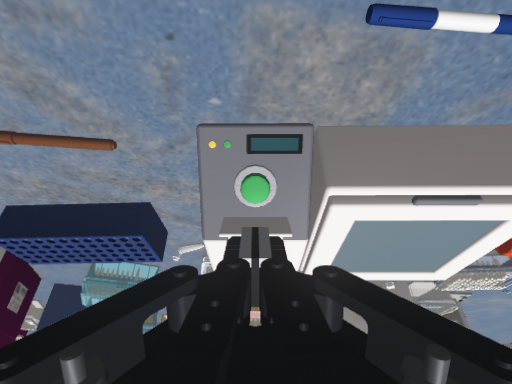

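The wrist view shows the cap at about (256,188) inside its collar, with the hood edge at rows 219–236. Triangulating the cap from three views.

Run:
```python
from h import *
import pickle
np.set_printoptions(precision=4,suppress=True)
w=pickle.load(open("wb.pkl","rb"));s,t=pickle.load(open("st.pkl","rb"))
c={}
for n,d,box in(("w",w,(225,160,285,215)),("s",s,(255,215,285,242)),("t",t,(275,180,305,200))):
    f=d["frame"];hsv=cv2.cvtColor(f,cv2.COLOR_RGB2HSV);m=cv2.inRange(hsv,(45,110,60),(80,255,255))
    k=np.zeros_like(m);k[box[1]:box[3],box[0]:box[2]]=m[box[1]:box[3],box[0]:box[2]]
    x,y,ww,hh=cv2.boundingRect(k);M=cv2.moments(k,True);c[n]=(M["m10"]/M["m00"],M["m01"]/M["m00"]);print(n,c[n],(x,y,ww,hh),M["m00"])
D=dict(w=w,s=s,t=t)
for a,b in(("w","s"),("w","t"),("s","t")):
    X,r=tri(D[a],c[a],D[b],c[b]);l=RS.T@(X-O);print(a,b,X,r,"loc",l,"h",(l-[0,0,.08])@NL,"slope",(l-[0,0,.08])@UL)
# for assumed heights, slope/y position from wrist
for h in(.012,.016,.02,.025):
    o,v=ray(w,c["w"]); P0=L2W([0,0,.08])+h*N; X=o+v*((P0-o)@N)/(v@N); l=RS.T@(X-O);dist=np.linalg.norm(X-o);print(h,X,"loc",l,"slope",(l-[0,0,.08])@UL, "cap diam", )
    f=K(w);print("  px for 28mm:",.028*f/(w["R"]@X+w["t"])[2])
```

```text
w (255.1319340329835, 188.09895052473763) (241, 174, 29, 30) 667.0
s (266.77966101694915, 226.23728813559322) (263, 222, 9, 9) 59.0
t (289.8360655737705, 191.2622950819672) (286, 188, 9, 8) 61.0
w s [ 0.5688 -0.1553  0.0525] [np.float64(0.0004876354533382884), np.float64(0.0004876354533382307)] loc [-0.0515 -0.1435  0.0525] h 0.011994919953090405 slope -0.0571073488773901
w t [ 0.5685 -0.1554  0.0522] [np.float64(0.00026709572821227533), np.float64(0.0002670957282122501)] loc [-0.0518 -0.1435  0.0522] h 0.01197803995675091 slope -0.057555870313581586
s t [ 0.5686 -0.1552  0.0531] [np.float64(0.00029284904254276535), np.float64(0.00029284904254268365)] loc [-0.0517 -0.1433  0.0531] h 0.0126308266572389 slope -0.05686478362847019
0.012 [ 0.5685 -0.1556  0.0522] loc [-0.0518 -0.1438  0.0522] slope -0.057530407961521264 cap diam
  px for 28mm: 30.241244334245277
0.016 [ 0.5652 -0.156   0.0546] loc [-0.0551 -0.1438  0.0546] slope -0.05851880052422198 cap diam
  px for 28mm: 30.706362706124466
0.02 [ 0.5619 -0.1564  0.0571] loc [-0.0584 -0.1438  0.0571] slope -0.059507193086922594 cap diam
  px for 28mm: 31.186011853439844
0.025 [ 0.5578 -0.1569  0.0601] loc [-0.0626 -0.1438  0.0601] slope -0.06074268379029846 cap diam
  px for 28mm: 31.807065210226998
```

The three views agree within 0.5 mm that the cap centre is (0.5686,-0.1553,0.0525). Approaching along the axis with a guard.

Run:
```python
from h import *
np.set_printoptions(precision=4,suppress=True)
X=np.array([.5686,-.1553,.0525])
S=lambda:((np.array(robot.read_position())-X)@N)
robot.servo_line(X+.03*N,QB,velocity=.12)
print(S(),F(),F()@N)
h=robot.servo_line(X-.010*N,QB,velocity=.06,guard=5);print(h,S(),F()@N)
robot.pause(.1)
d=img("wrist");save("w14.png",d);s=img("scene");save("s14.png",s,(195,110,325,255),4.1)
print(robot.read_time())
```

```text
0.0301230843949122 [-0.83  0.17 -0.13] 0.4184561759163986
False -0.009859222326984957 0.7445957331782879
32.4
```

View pics/s14.png

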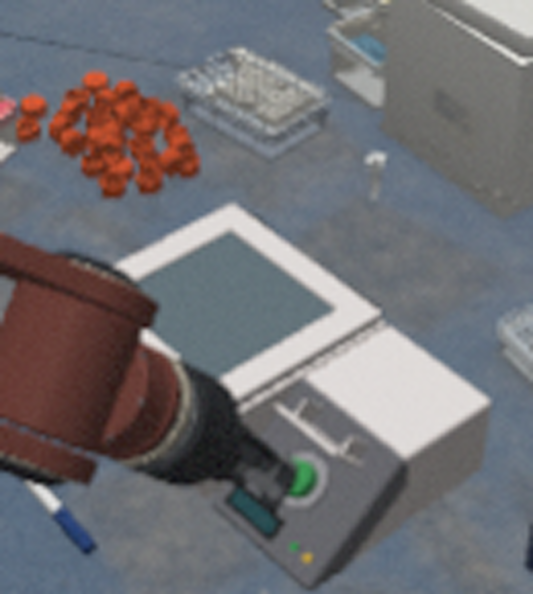

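View pics/w14.png

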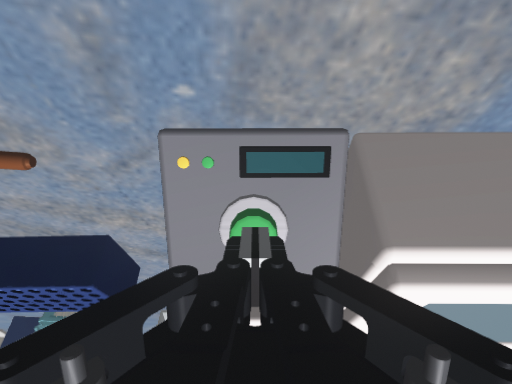

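The finger is over the cap with the hood clear. Finding contact, then pressing slowly.

Run:
```python
from h import *
np.set_printoptions(precision=4,suppress=True)
X=np.array([.5686,-.1553,.0525])
S=lambda:((np.array(robot.read_position())-X)@N)
h=robot.servo_line(X-.034*N,QB,velocity=.02,guard=3);s0=S();print(h,s0,F()@N,F())
if h:
    h=robot.servo_line(X+(s0-.013)*N,QB,velocity=.012,guard=10);print(h,S(),S()-s0,F()@N,F())
    for i in range(4):
        robot.pause(.12);print(S(),F()@N)
print(robot.read_time())
```

```text
True -0.020099045564600238 3.47103495457786 [-1.74 -0.43  3.04]
True -0.025918543399969313 -0.005819497835369076 12.937702111748987 [-8.81 -0.24  9.52]
-0.025884768381288413 12.314476359559585
-0.02589096972056678 11.573800889581628
-0.02589337631828023 10.908247807060413
-0.02589676696771908 11.32342016378867
34.15
```

Force is 11 N, above the 8 N needed, with about 7 mm of travel. I'll check that this is the button's stop by pressing slightly more (staying below 20 N), then hold.

Run:
```python
from h import *
np.set_printoptions(precision=4,suppress=True)
X=np.array([.5686,-.1553,.0525])
S=lambda:((np.array(robot.read_position())-X)@N)
s0=S()
h=robot.servo_line(X+(s0-.006)*N,QB,velocity=.01,guard=6);print(h,S(),F()@N,F())
for i in range(6):
    robot.pause(.15);print(S(),F()@N)
d=img("wrist");save("w15.png",d,(180,150,340,270),5)
s=img("scene");save("s15.png",s,(235,190,305,250),10)
print(robot.read_time())
```

```text
True -0.025845437212874217 8.906598823886917 [-6.32 -0.82  6.28]
-0.025835046317092027 8.356548792784587
-0.025834959800736544 7.701466370491318
-0.025848174631496572 7.937230749928583
-0.025826090121887732 8.921864907963815
-0.02582594913817253 8.629095254190776
-0.02582793586290707 7.3642468187528465
35.3583
```

View pics/w15.png

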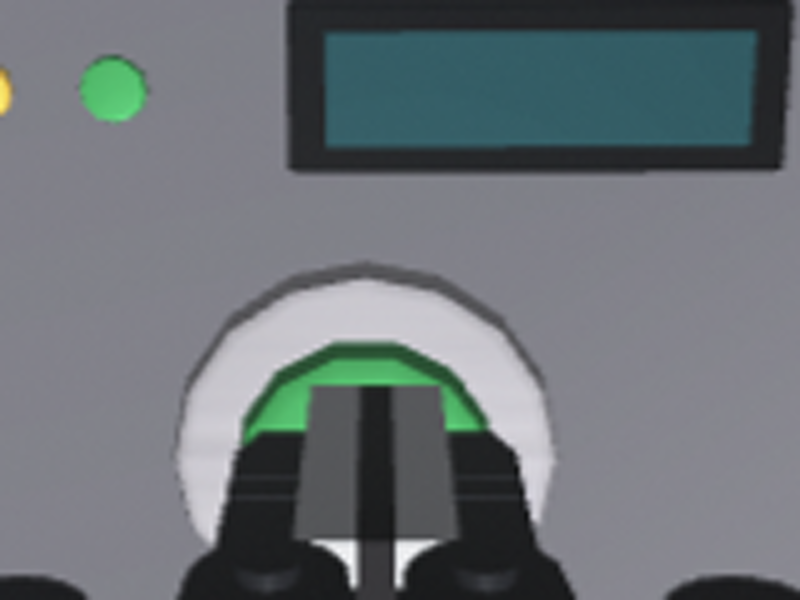

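View pics/s15.png

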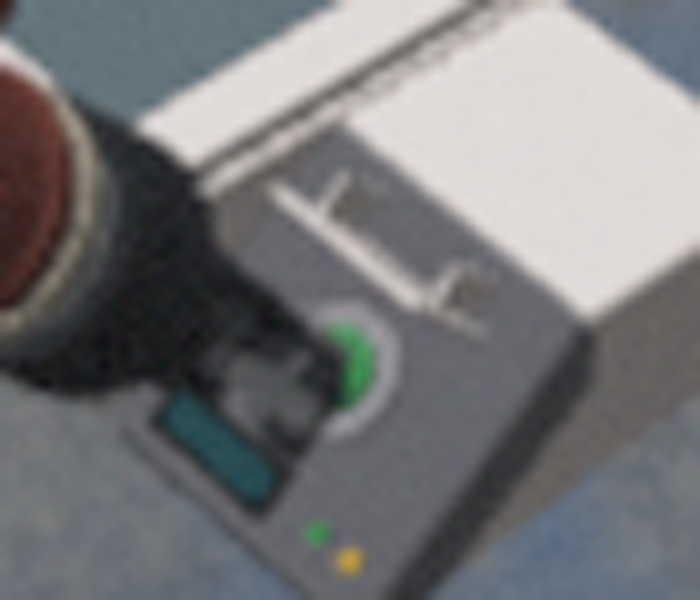

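The dark green band at the cap's down-slope edge is its own side wall, so it still stands proud of the collar. Comparing with the unpressed picture to measure travel.

Run:
```python
import cv2
a=cv2.imread("pics/w14.png")[170:260,200:310]; cv2.imwrite("pics/w14c.png",cv2.resize(a,None,fx=6,fy=6,interpolation=cv2.INTER_CUBIC))
```

```text
(no output)
```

View pics/w14c.png

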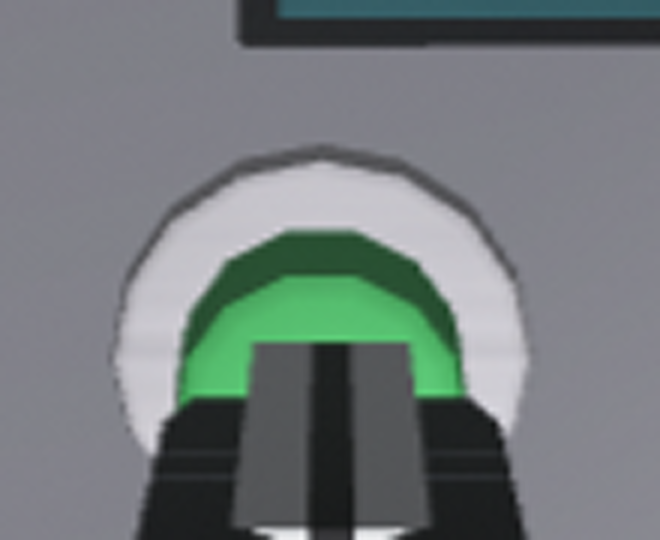

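Band: 7 px at rest and 3.2 px now, scaling to about 13 mm and 5 mm proud, so about 8 mm of travel: fully down. Pressing slightly firmer for a secure 1 s hold, then withdrawing.

Run:
```python
from h import *
np.set_printoptions(precision=4,suppress=True)
X=np.array([.5686,-.1553,.0525])
S=lambda:((np.array(robot.read_position())-X)@N)
h=robot.servo_line(X+(S()-.0015)*N,QB,velocity=.008,guard=6);print(h,S(),F()@N)
for i in range(6):
    robot.pause(.18);print(S(),F()@N)
robot.servo_line(X+.09*N,QB,velocity=.08)
p=np.array(robot.read_position())
print(robot.read_time(),S(),F()@N)
d=img("wrist");save("w16.png",d)
robot.servo_line(p+.06*N+[0,0,.05],QB,velocity=.15)
s=img("scene");save("s16.png",s,(130,110,330,260),4);t=img("top");save("t16.png",t,(170,110,330,300),3.1)
print(robot.read_time())
```

```text
True -0.025918921349941938 12.758738539642527
-0.025900654453963303 12.154550866943932
-0.025889866974727 11.974235914821264
-0.025901149444570226 12.092132474467993
-0.025900611113950943 12.164276404483754
-0.02590391433365294 11.463097500299453
-0.025904731591322318 11.991059181401717
38.2667 0.0896400491920728 -0.2854055746184445
39.25
```

View pics/w16.png

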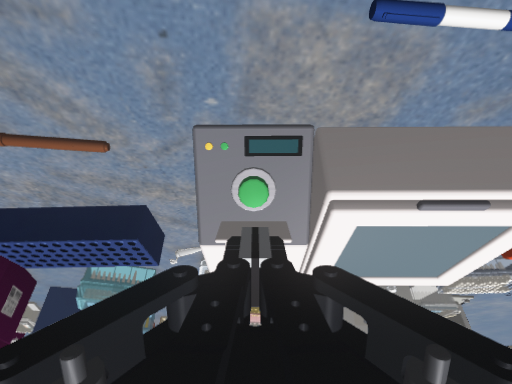

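View pics/s16.png

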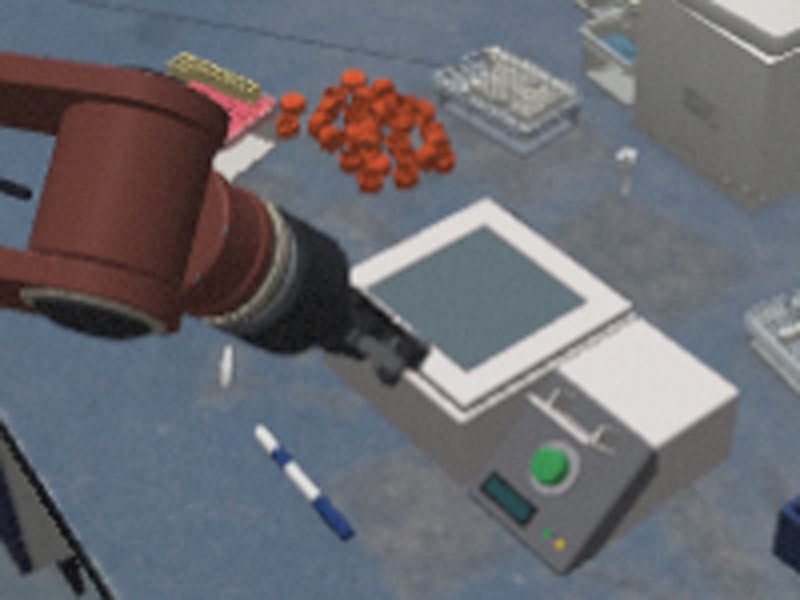

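The cap is out again, the cover lies flat, the marker lies on the bench at crop (255–350,430–535), and the arm is clear of everything. Handing in.

Run:
```python
from h import *
robot.pause(.3); print(F(),robot.read_time()); print(ticket.finish_job())
```

```text
[ 0.09 -0.15 -0.56] 39.55
the job is handed in; nothing more can be done
None
```

I lifted the marker off the shaker, set it on the bench, shut the cover, and pressed and released the start button. I handed the job in at 39.6 s, and it reported no verdict.

- **Marker:** The first grip and the first deeper try missed without moving it. The next grip, deeper still, held. The cause is that the real fingertips end about 20 mm short of the stated TCP, which I confirmed with a light touch on the bench. I lowered the marker to bench contact at about 5 N while it was still gripped, then released it. The finger gap read 9 mm on a 13 mm marker, which I could not explain, but the hold was firm.
- **Cover:** I swept it shut and pressed it down with about 5 to 6 N. The tip stopped at 91 to 92 mm against the expected 92 mm. The last picture shows it flat.
- **Button:** I pressed it along its axis and held it for over 2 s at about 7.4 to 13 N, including a final second at about 12 N. Position readings give about 7 mm of travel and the wrist pictures about 8 mm. It stayed at a firm stop, and the last view shows the cap back out.
- **Final state:** The robot touches nothing, and the marker lies on the bench in front of the shaker. No force I read near the shaker went above about 13 N. One guard stop in the button press may have peaked briefly near 17 N.

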